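# Hang the last cup on the drying stand and hold the index plunger out

### The job

Take the washed steel cup that lies in the sloping drain cradle and lower it, without dropping it, mouth down over the free blue post of the round drying stand until its rim rests on the white deck; let go of it. Then pull the stand's sprung index plunger (red knob) straight up as far as it goes and finish while still gripping it there, so that its pin stays out of its hole and the deck could be turned. Leave the two cups already hanging, the dropper bottle, the tube racks and the scanner where they stand.

Things in the scene. Friction and masses are not known exactly. Their poses are not given: they have to be found in the camera images.
- cup: the loose steel cup to be hung: straight cylinder, 52 mm outer diameter, 75 mm long, 3 mm wall, 0.06 to 0.11 kg. Origin at the centre of its closed end; z runs along its axis to the open mouth 75 mm away. At the start it lies in the cradle, mouth low and roughly towards the robot, axis sloping 30 degrees to the horizontal, the axis's middle 65 mm above the bench.
- cup_rim (a point): the centre of that cup's open mouth
- cradle: fixed drain cradle in which the cup lies: white base 110 x 60 x 8 mm, two thin steel rods (38 mm over both) under the cup, sloping down to a small end stop at the cup's mouth. Origin at the centre of the underside; its -x axis points the way the cup's mouth faces, z up. Both sides and the top of the cup are open to the fingers.
- stand: fixed round drying stand: white deck, 220 mm diameter, top 32 mm above the bench, three upright blue posts 62 mm from the centre. Origin at the centre of the underside, z up. The free post lies on its -x axis, towards the robot; the two others carry cups. The plunger, 98 mm from the centre at -120 degrees from the x axis, sits on a steel bracket 64 mm high (its barrel 71 mm).
- free_post_tip (a point): the tip of the free blue post: post 20 mm in diameter with a tapered tip, 51 mm tall above the deck; this point is 83 mm above the bench. The seated cup's rim rests on the deck, so its closed end is then 107 mm above the bench.
- plunger (a joint): how far the plunger is pulled up, in m: 0 seated in its hole, 0.014 fully out against its stop. A spring always pulls it back down: about 4 N at 0 growing to 9 N at 0.014.
- knob (a point): the centre of the plunger's red knob, an upright cylinder of 26 mm diameter and 24 mm height with its axis vertical; this point is 88 mm above the bench when seated and rises with the plunger
- cup_a: a like steel cup already hanging mouth down on a back post of the stand; origin at the centre of its closed end (now on top, 107 mm above the bench)
- cup_b: the other like steel cup already hanging mouth down on a back post of the stand; origin at the centre of its closed end, 107 mm above the bench
- bottle: white dropper bottle, 41 mm diameter, 108 mm tall, standing; origin at the centre of its underside
- red_rack: red five-place tube rack, 24 x 129 x 58 mm, empty; origin at the centre of its underside
- cream_rack: cream-coloured five-place tube rack, 24 x 129 x 58 mm, empty; origin at the centre of its underside
- scanner: dark blue hand scanner lying on the bench, 64 x 172 x 36 mm; origin at the centre of its underside
Mind the look-alikes: they are no part of the job. Leave any pink look-alike of the cup alone.

How it is judged:
By the outcome, as a careful person would: the job done as asked, in the order asked, and still so for the second after the job is handed in, while the arm keeps its last pose, push and grip.
It also fails if it takes over 48 s, if anything falls off the work surface, if the arm or the gripper's body presses on something with over 40 N, if the wrist force passes 120 N, or if a joint passes its speed limit or range.

### The arm

A 6-joint arm with a two-finger parallel gripper is mounted at the origin on a cart in front of the work surface, level with it; the furniture and walls round the work are solid. World frame = base frame: x ahead of the robot, y to its left, z up, the work surface at z = 0. Lengths are in m, angles in rad, forces in N, time in s.
With the tool pointing down it reaches from about 0.35 to 0.775 m from the base axis. Payload 5.5 kg.
Tool frame: the origin (TCP) lies midway between the tips of the shut fingers; the grasp point (between the pads) lies 19 mm behind it; z points along the fingers, y is the line along which they close (so a half turn about z gives the same grasp; the last joint's range is limited). The gripper opens to 85 mm and grips with 20 to 120 N. Pads are 22 mm wide; open, the fingers measure 114 mm over their backs; the gripper's body (76 mm by 85 mm) begins 54 mm behind the grasp point. The pads swing forward as they close: fully open they stand 13 mm farther back than shut.
Start: joints at [0.993, 0.313, 0.046, 1.304, 0, 1.431], TCP at [0.244, 0.521, 0.231] pointing down, gripper open.
Joint ranges: [-2.76, 2.76], [-0.86, 1.69], [-1.03, 1.26], [-2.2, 2.34], [-1.47, 1.5], [-3.14, 3.14]. Speed limits (rad/s): [2.57, 2.57, 3.14, 3.14, 3.14, 3.14].

### API

Orientations are given as a unit quaternion [w, x, y, z].
In Python, from workcell import env gives the robot as it stands.
- The arm moves only by the tool move_arm, never from a script. Its argument "targets" is a list of rows, each a list of 3 entries, a list of its own where there are three numbers: the shift along the tool's x, y, z in mm, then the turn, a rotation vector about the tool's x, y, z in units of 10 degrees (1.0 is 10 degrees), then the closure, from -1 (fully open) to 1 (shut). In form: [[[dx, dy, dz], [ax, ay, az], gripper], ...]. A call has 1 to 5 rows; each row is the pose to reach, as a shift and turn from the pose commanded when the call began, along the tool's axes at that moment; what a row does not reach only later rows make up. A row lasts 1/8 s, in which the tool goes at most 62.5 mm and 10.7 degrees, less where a joint would pass 70% of its speed; a pose out of reach is approached as far as the arm can. A call with a gripper value outside its range is refused whole. The fingers move at their own pace and stop on an object; "squeeze" is the grip in N (left out, the last holds). Time passes only in rows, so rows that repeat a pose let the fingers close. It gives the time, the measured TCP pose, the force, the opening and the grip force at its end, in the units of the state.
- env.get_state(): the state, without advancing time (a new reading comes with each control period).
- env.read_camera(name): name is "scene" or "top" or "wrist"; returns a dict with "pixels" (384x512x3 uint8, red, green, blue), "fovy" (degrees; the focal length in pixels is half the picture's height over the tangent of half this angle, whatever the lens; pixels are square), "cx", "cy" (the principal point, pixels), "dist_coeffs" ([k1, k2, p1, p2, k3] as OpenCV has them; the pictures are not rectified), "extrinsics" (4x4, takes a point from world to camera coordinates); the wrist camera has in their place "mount" (4x4, takes a point from camera to tool coordinates, whose origin is the TCP and whose axes are the flange's). Camera axes: x right, y up, looking along -z (the intrinsics and any distortion apply to the point x, -y, -z); pixel columns grow to the right and rows downward; lengths in m; the calibration is good to about 2 mm. A picture is of the moment at which its call begins: read the wrist's pose just before it. There is no depth.
- env.hand_in(): hands the job in; it is judged then, once.
Trained networks look in a picture, given as the dict that the camera call returned (one of the last four; its "shot" number tells which), for a name from the list of things; names that differ only in an ending like _2 or _b are one class to them, and where a whole thing is asked for, a point or a joint stands for the part that bears it (a point fixed in the world has none). Each returns a list of dicts, best first, with "confidence" (0 to 1); they miss things now and then, are a little off and sometimes report something else, mostly with a low value. They report only what shows in the picture. A call takes as long as a camera call. They do not tell look-alikes from the thing itself.
- env.spot_in(thing, picture): "centre" ([x, y, z] in m, in world coordinates, good to about 4 mm: the middle of the surface that is visible of it).
- env.regions_of(thing, picture): "mask" (384x512 bool, what is visible of it).
- env.landmark_of(thing, picture): "centre" ([x, y, z] in m, in world coordinates, good to about 4 mm: a listed point, or the origin of a listed thing).
The state is a dict: "clock": time; "joint_pos": joint angles; "qvel": joint speeds; "tau": joint torques, N m; "tcp_pos": TCP position; "orientation": TCP orientation; "wrist_force": force on the tool from outside, world axes, zero at the start; "ft_torque": the same for the moment, N m; "finger_gap": finger opening in m; "grip_force": force on a finger pad.
Only numpy, scipy, OpenCV 4.12 (cv2) and the standard library are available. Lean on these libraries where they do the work, as an engineer would, in place of code of your own. Each camera call takes 0.05 s, during which the arm holds its last target. There are 200 camera calls.

## Working session

There is one attempt and no reset: what is moved stays moved. The work goes in short steps, Python scripts to look and compute and a tool call to move; the robot and the scene stay as the last step left them, time stands still between calls to the robot, and variables do not carry over. Pictures are saved under pics/ and viewed, at most 10 in all, crops included, and the job is handed in when it is done.

Besides the shell and the picture viewer there is one more tool, called after "Request:" in YAML: its name, and indented under it one key for each argument. move_arm: Moves the arm, as the interface text tells. Its arguments: {"type":"object","properties":{"targets":{"type":"array","items":{"type":"array"}},"squeeze":{"type":"number"}},"required":["targets"]}

```bash
mkdir -p pics; ls
cat > h.py <<'E'
import numpy as np, cv2
from scipy.spatial.transform import Rotation as R
from workcell import env
def rot(q): return R.from_quat([q[1],q[2],q[3],q[0]])
def save(p,name,crop=None,s=1):
    im=p["pixels"][:,:,::-1]
    if crop: im=im[crop[1]:crop[3],crop[0]:crop[2]]
    cv2.imwrite("pics/"+name,cv2.resize(im,None,fx=s,fy=s,interpolation=cv2.INTER_CUBIC))
def K(p):
    f=p["pixels"].shape[0]/2/np.tan(np.radians(p["fovy"])/2)
    return np.array([[f,0,p["cx"]],[0,f,p["cy"]],[0,0,1.]])
def ext(p,s=None):
    if "extrinsics" in p: return np.array(p["extrinsics"])
    T=np.eye(4);T[:3,:3]=rot(s["orientation"]).as_matrix();T[:3,3]=s["tcp_pos"]
    return np.linalg.inv(T@np.array(p["mount"]))
def proj(p,X,s=None):
    E=ext(p,s);F=np.diag([1,-1,-1.])
    c=(np.atleast_2d(X)@E[:3,:3].T+E[:3,3])@F
    return cv2.projectPoints(c,np.zeros(3),np.zeros(3),K(p),np.array(p["dist_coeffs"],float))[0][:,0]
def ray(p,uv,z,s=None):
    "points on plane height z"
    n=cv2.undistortPoints(np.array(uv,float).reshape(-1,1,2),K(p),np.array(p["dist_coeffs"],float))[:,0]
    E=ext(p,s);d=np.c_[n[:,0],-n[:,1],-np.ones(len(n))]@E[:3,:3]
    o=-E[:3,:3].T@E[:3,3]
    return o+d*((z-o[2])/d[:,2])[:,None]
E
cat > a.py <<'E'
from h import *
np.set_printoptions(precision=4,suppress=True)
s=env.get_state(); print(s)
for n in ["scene","top"]:
    p=env.read_camera(n); save(p,n+"0.png",s=1.5)
    print(n,p["fovy"],p["dist_coeffs"],-p["extrinsics"][:3,:3].T@p["extrinsics"][:3,3])
    for t in ["cup","cup_rim","cradle","stand","free_post_tip","knob","cup_a","bottle","red_rack","cream_rack","scanner"]:
        try:
            for d in env.landmark_of(t,p): print(t,np.array(d["centre"]),round(d["confidence"],2),proj(p,d["centre"])[0].round())
        except Exception as e: print(t,e)
E
python3 a.py
```

```text
pics
{'clock': 0.0, 'joint_pos': array([0.9934, 0.314 , 0.045 , 1.3036, 0.    , 1.4312]), 'qvel': array([ 0.001 , -0.0003,  0.0009, -0.001 ,  0.0011,  0.0017]), 'tau': array([ -0.0001, -48.0636,  29.8529,   0.0196,  -0.0002,  -0.    ]), 'tcp_pos': array([0.2435, 0.5203, 0.2304]), 'orientation': array([-0.0003,  0.2172,  0.9761, -0.0009]), 'wrist_force': array([ 0.3322, -0.6539,  0.7351]), 'ft_torque': array([-0.0195,  0.0432, -0.0616]), 'grip_force': 0.0, 'finger_gap': 0.08513919305679438}
scene 55.97030774146231 [0.0196 0.     0.     0.     0.    ] [-0.3785 -0.6853  0.7083]
cup [ 0.5904 -0.1712  0.1072] 0.87 [311. 193.]
cup [0.375  0.2648 0.0254] 0.73 [180. 200.]
cup [ 0.5865 -0.058   0.1081] 0.56 [283. 184.]
cup_rim [0.3993 0.1975 0.0242] 0.64 [197. 203.]
cup_rim [0.5042 0.1939 0.0425] 0.55 [217. 189.]
cradle [ 0.5305  0.2062 -0.0028] 0.5 [220. 195.]
stand [ 0.5602 -0.1185  0.0004] 0.83 [292. 218.]
free_post_tip [ 0.4941 -0.1224  0.0814] 0.73 [283. 207.]
knob [ 0.5173 -0.2023  0.0849] 0.42 [308. 211.]
cup_a [ 0.5904 -0.1712  0.1072] 0.87 [311. 193.]
cup_a [0.375  0.2648 0.0254] 0.7
[... 620 characters left out ...]
. 229.]
cradle [0.5342 0.1993 0.0015] 0.68 [200. 195.]
stand [ 0.5557 -0.1142  0.0022] 0.72 [286. 189.]
free_post_tip [ 0.4959 -0.1237  0.0822] 0.74 [291. 201.]
knob [ 0.5146 -0.2016  0.0873] 0.61 [314. 195.]
cup_a [0.3711 0.2669 0.0322] 0.86 [179. 240.]
cup_a [0.5635 0.205  0.0842] 0.79 [196. 183.]
cup_a [ 0.5933 -0.1677  0.1067] 0.76 [304. 172.]
cup_a [ 0.5843 -0.0627  0.1088] 0.64 [274. 174.]
bottle [ 0.6904  0.3944 -0.0002] 0.59 [147. 154.]
bottle [0.6873 0.125  0.001 ] 0.49 [221. 154.]
red_rack [ 0.4452 -0.4836  0.0049] 0.89 [390. 218.]
red_rack [ 0.5927 -0.1707  0.1062] 0.4 [305. 172.]
cream_rack [ 0.6891  0.3931 -0.0011] 0.92 [148. 155.]
scanner [0.4001 0.4842 0.0053] 0.72 [118. 233.]
```

View pics/scene0.png

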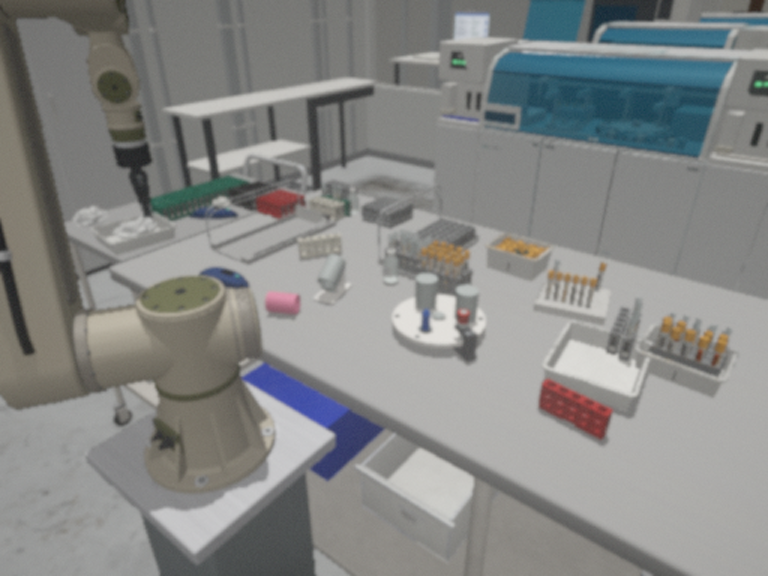

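View pics/top0.png

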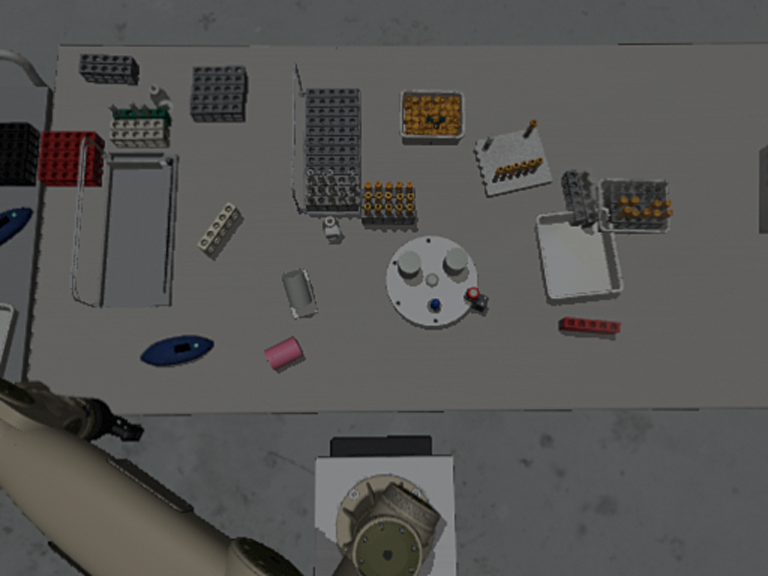

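The top view shows the steel cup in its white cradle at about (199,193) px. The pink look-alike is at (189,235), and the two hanging cups are at (273,176) and (304,173). The one in the cradle fits the description. I'll fit its pose and confirm it in a crop.

```bash
cat > fit.py <<'E'
from h import *
from scipy.optimize import minimize
np.set_printoptions(precision=4,suppress=True)
P=[env.read_camera(n) for n in("scene","top")]
M=[]
for p in P:
    g=proj(p,[.534,.2,.065])[0]
    best=min(env.regions_of("cup",p),key=lambda d:np.hypot(*(np.argwhere(d["mask"]).mean(0)[::-1]-g)))
    m=best["mask"];print(best["confidence"],np.argwhere(m).mean(0)[::-1],m.sum(),g);M.append(m)
t=np.linspace(0,2*np.pi,40)
def pts(v):
    x,y,a=v;c=np.array([x,y,.065]);h=np.array([np.cos(a),np.sin(a),0])
    ax=h*np.cos(np.pi/6)+[0,0,.5];u=np.array([-h[1],h[0],0]);w=np.cross(ax,u)
    r=.026*(np.cos(t)[:,None]*u+np.sin(t)[:,None]*w)
    return np.r_[c+.0375*ax+r,c-.0375*ax+r]
def cost(v):
    k=0
    for p,m in zip(P,M):
        q=proj(p,pts(v));z=np.zeros((384*4,512*4),np.uint8)
        cv2.fillConvexPoly(z,cv2.convexHull(((q+.5)*4).astype(np.int32)),1)
        z=cv2.resize(z.astype(np.float32),(512,384),interpolation=cv2.INTER_AREA)
        k+=1-np.minimum(z,m).sum()/np.maximum(z,m).sum()
    return k
r=min((minimize(cost,[.534,.2,a],method="Nelder-Mead",options=dict(initial_simplex=[[.534,.2,a],[.54,.2,a],[.534,.206,a],[.534,.2,a+.15]])) for a in(0.05,.2,.35)),key=lambda r:r.fun)
print(r.x,np.degrees(r.x[2]),r.fun)
ims=[]
for p,c in zip(P,[(150,160,300,230),(150,150,330,260)]):
    im=p["pixels"][:,:,::-1].copy();k=4
    im=cv2.resize(im,None,fx=k,fy=k)
    cv2.polylines(im,[cv2.convexHull((proj(p,pts(r.x))*k).astype(np.int32))],True,(0,255,0),1)
    for X in([.495,-.123,.082],[.516,-.202,.087],[.558,-.1165,.032]): cv2.circle(im,tuple((proj(p,X)[0]*k).astype(int)),4,(0,255,255),1)
    ims.append(cv2.resize(im[c[1]*k:c[3]*k,c[0]*k:c[2]*k],(720,int(720*(c[3]-c[1])/(c[2]-c[0])))))
cv2.imwrite("pics/fit.png",cv2.resize(np.vstack(ims),None,fx=.76,fy=.76))
E
python3 fit.py
```

```text
0.6 [221.4232 179.7566] 267 [220.6091 180.2212]
0.74 [197.385  191.9418] 361 [197.6917 191.9802]
[0.5358 0.2007 0.2728] 15.630841341080757 0.20911544561386108
```

View pics/fit.png

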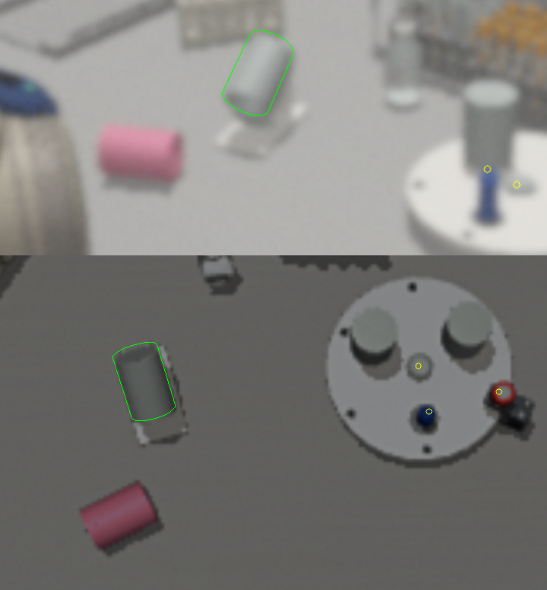

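The outline sits on the steel cup in the white cradle, with the pink one left out of it. The post, knob and deck-centre marks also land where they should. Next I'll plan the approach.

```bash
cat >> h.py <<'E'
def pose(yaw,tilt,g,back=.019):
    "tool heading yaw(deg), tilt fwd from down(deg), grasp point g -> R,tcp"
    a,t=np.radians([yaw,tilt]);h=np.array([np.cos(a),np.sin(a),0])
    z=np.sin(t)*h-np.cos(t)*np.array([0,0,1]);y=np.array([-h[1],h[0],0])
    return np.c_[np.cross(y,z),y,z],np.array(g)+back*z
def rel(yaw,tilt,g,back=.019,base=None):
    Rt,p=pose(yaw,tilt,g,back)
    if base is None:
        s=env.get_state();base=(rot(s["orientation"]).as_matrix(),s["tcp_pos"])
    d=base[0].T@(p-base[1])*1000; w=np.degrees(R.from_matrix(base[0].T@Rt).as_rotvec())/10
    print(d.round(1),w.round(3),"tcp",p.round(4)); return Rt,p
E
python3 -c "
from h import *
b=rel(15.6,-15,[.5473,.2033,.200])
rel(15.6,-15,[.5443,.2023,.070],.022,base=b)"
```

```text
[-405.8 -162.1   49.7] [ 0.533  1.437 -4.045] tcp [0.5426 0.202  0.1816]
[-30.6  -0.2 129.4] [0. 0. 0.] tcp [0.5388 0.2008 0.0487]
```

Request:
move_arm:
  targets:
    - [[-55, -22, 5], [0.1, 0.3, -0.8], -1]
    - [[-110, -44, 10], [0.2, 0.6, -1.6], -1]
    - [[-165, -66, 15], [0.3, 0.85, -2.4], -1]
    - [[-220, -88, 20], [0.4, 1.1, -3.2], -1]
    - [[-275, -110, 25], [0.5, 1.4, -4.0], -1]
  squeeze: 40

```text
clock: 2.02
tcp_pos: [0.4475, 0.3031, 0.2065]
orientation: [-0.126, -0.133, 0.983, -0.015]
wrist_force: [0.7, 0.6, 0.2]
finger_gap: 0.0853
grip_force: 0.0
```

```bash
python3 -c "
from h import *
print(env.get_state()['joint_pos'])
b=rel(15.6,-15,[.5473,.2033,.200])"
```

```text
[0.42314478 0.46722129 0.17927871 1.53404053 0.04214638 0.14890155]
[ -68.9 -122.8    7.3] [ 0.025  0.041 -0.016] tcp [0.5426 0.202  0.1816]
```

Request:
move_arm:
  targets:
    - [[-25, -45, 3], [0, 0, 0], -1]
    - [[-50, -90, 5], [0, 0, 0], -1]
    - [[-69, -123, 7], [0.02, 0.04, 0], -1]
    - [[-69, -123, 7], [0.02, 0.04, 0], -1]

```text
clock: 2.52
tcp_pos: [0.5426, 0.2005, 0.1805]
orientation: [-0.13, -0.129, 0.983, -0.018]
wrist_force: [-0.3, 0.1, -0.1]
finger_gap: 0.0851
grip_force: 0.0
```

```bash
cat > w.py <<'E'
from h import *
import sys
np.set_printoptions(precision=4,suppress=True)
s=env.get_state();p=env.read_camera("wrist");s2=s
print(s["tcp_pos"])
im=p["pixels"][:,:,::-1].copy()
for t in sys.argv[2].split(","):
    for d in env.landmark_of(t,p): print(t,np.array(d["centre"]),round(d["confidence"],2))
for X in np.array([float(v) for v in sys.argv[3].split(",")]).reshape(-1,3):
    q=proj(p,X,s)[0]; cv2.circle(im,tuple(q.astype(int)),4,(0,255,255),1)
cv2.imwrite("pics/"+sys.argv[1],im)
rel(15.6,-15,[.5443,.2023,.070],.022)
E
python3 w.py w1.png cup,cup_rim,cradle .5683,.2098,.0838,.5033,.1915,.0463
```

```text
[0.5426 0.2005 0.1805]
cup [0.5674 0.2077 0.0837] 0.95
cup [0.3731 0.2626 0.0266] 0.73
cup [ 0.5596 -0.1156  0.0031] 0.39
cup_rim [0.5028 0.1875 0.0495] 0.87
cup_rim [0.4073 0.1955 0.029 ] 0.78
cup_rim [ 0.3947  0.4861 -0.0012] 0.52
[-32.1  -2.2 129.6] [ 0.004  0.005 -0.038] tcp [0.5388 0.2008 0.0487]
```

View pics/w1.png

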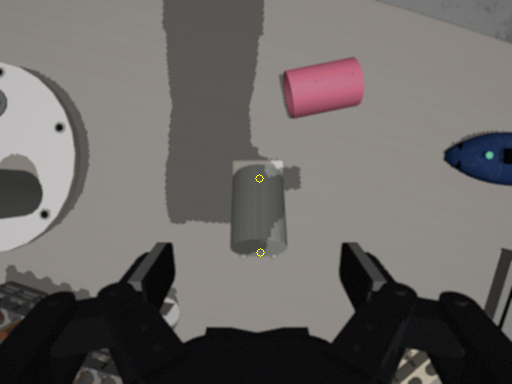

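The cup is centred between the fingers at about (259,210) px, with its axis upright in the picture. I'll descend and grip.

Request:
move_arm:
  targets:
    - [[-11, -1, 45], [0, 0, 0], -1]
    - [[-22, -1, 90], [0, 0, 0], -1]
    - [[-29, -1, 118], [0, 0, 0], -1]
    - [[-32, -1, 130], [0, 0, 0], -1]
    - [[-32, -1, 130], [0, 0, 0], -1]

```text
clock: 3.35
tcp_pos: [0.5382, 0.2017, 0.0482]
orientation: [-0.129, -0.131, 0.983, -0.018]
wrist_force: [-0.1, -1.0, 0.2]
finger_gap: 0.0853
grip_force: 0.0
```

Request:
move_arm:
  targets:
    - [[0, 0, 0], [0, 0, 0], 0.3]
    - [[0, 0, 0], [0, 0, 0], 1]
    - [[0, 0, 0], [0, 0, 0], 1]
    - [[0, 0, 0], [0, 0, 0], 1]
    - [[0, 0, 0], [0, 0, 0], 1]
  squeeze: 40

```text
clock: 3.98
tcp_pos: [0.5401, 0.2011, 0.0498]
orientation: [-0.127, -0.131, 0.983, -0.018]
wrist_force: [1.5, -1.6, 5.9]
finger_gap: 0.0519
grip_force: 41.4
```

```bash
cat > place.py <<'E'
from h import *
import json,sys
np.set_printoptions(precision=4,suppress=True)
s=env.get_state();R0=rot(s["orientation"]).as_matrix();t0=s["tcp_pos"]
a=np.radians(15.6);m=-np.array([np.cos(a)*np.cos(np.pi/6),np.sin(a)*np.cos(np.pi/6),.5])
mt=R0.T@m; ct=R0.T@(np.array([.568,.209,.0838])-t0); mt[1]=0;mt/=np.linalg.norm(mt)
print("axis in tool",mt,"closed in tool",ct); ct[1]=0 if abs(ct[1])<.006 else ct[1]
json.dump([list(mt),list(ct)],open("grip.json","w"))
print("up100",R0.T@[0,0,100])
print("tilt at end",np.degrees(np.arctan2(*np.array([-mt[0],0])+0) ) if 0 else np.degrees(np.arccos(mt[2])))
E
python3 place.py
```

```text
axis in tool [0.7097 0.     0.7045] closed in tool [-0.0194  0.0003 -0.0403]
up100 [ 25.5199  -0.1696 -96.6887]
tilt at end 45.21336912061248
```

Request:
move_arm:
  targets:
    - [[6, 0, -24], [0, 0, 0], 1]
    - [[12, 0, -48], [0, 0, 0], 1]
    - [[18, 0, -72], [0, 0, 0], 1]
    - [[26, 0, -100], [0, 0, 0], 1]
    - [[33, 0, -130], [0, 0, 0], 1]

```text
clock: 4.6
tcp_pos: [0.5402, 0.2016, 0.1831]
orientation: [-0.129, -0.131, 0.983, -0.018]
wrist_force: [0.5, 0.7, -1.9]
finger_gap: 0.0521
grip_force: 42.0
```

```bash
cat > go.py <<'E'
from h import *
import json,sys
np.set_printoptions(precision=4,suppress=True)
yaw,rimz,px,py=map(float,sys.argv[1:5])
mt,ct=map(np.array,json.load(open("grip.json")))
tilt=np.degrees(np.arccos(mt[2]))
Rt,_=pose(yaw,tilt,[0,0,0]); print("axis world",Rt@mt)
rim=ct+.075*mt; tcp=np.array([px,py,rimz])-Rt@rim
rel(yaw,tilt,tcp,0)
E
python3 go.py -25 .15 .4955 -.123;python3 go.py -20 .15 .4955 -.123
```

```text
axis world [-0. -0. -1.]
[ 112.5 -311.3   30.7] [ 1.09  -5.759  4.056] tcp [ 0.5091 -0.1293  0.1828]
axis world [ 0. -0. -1.]
[ 111.7 -310.3   30.5] [ 0.954 -5.82   3.552] tcp [ 0.5096 -0.1281  0.1828]
```

Request:
move_arm:
  targets:
    - [[14, -38, -6], [0.12, -0.73, 0.44], 1]
    - [[28, -77, -12], [0.24, -1.46, 0.89], 1]
    - [[42, -116, -8], [0.36, -2.2, 1.33], 1]
    - [[56, -155, 0], [0.48, -2.9, 1.78], 1]
    - [[70, -194, 10], [0.6, -3.6, 2.2], 1]

```text
clock: 5.22
tcp_pos: [0.5232, -0.0052, 0.1918]
orientation: [0.194, 0.052, 0.978, -0.051]
wrist_force: [0.4, 0.3, -0.8]
finger_gap: 0.0521
grip_force: 42.0
```

```bash
python3 go.py -20 .15 .4955 -.123
```

```text
axis world [ 0. -0. -1.]
[   6.  -122.5   17.9] [ 0.351 -2.182  1.344] tcp [ 0.5096 -0.1281  0.1828]
```

Request:
move_arm:
  targets:
    - [[2, -40, 3], [0.12, -0.73, 0.45], 1]
    - [[4, -82, 9], [0.24, -1.46, 0.9], 1]
    - [[6, -122, 18], [0.35, -2.18, 1.34], 1]
    - [[6, -122, 18], [0.35, -2.18, 1.34], 1]

```text
clock: 5.72
tcp_pos: [0.5069, -0.1276, 0.1793]
orientation: [0.375, 0.161, 0.911, -0.067]
wrist_force: [-1.2, -0.7, -1.7]
finger_gap: 0.0517
grip_force: 42.4
```

```bash
cat > look.py <<'E'
from h import *
import json,sys
np.set_printoptions(precision=4,suppress=True)
s=env.get_state();R0=rot(s["orientation"]).as_matrix();mt,ct=map(np.array,json.load(open("grip.json")))
print("joints",s["joint_pos"]);c=s["tcp_pos"]+R0@ct;r=c+.075*R0@mt;print("pred closed",c,"rim",r)
P=[env.read_camera(n) for n in("scene","top")]
ims=[]
for p,b in zip(P,[(230,130,350,250),(230,130,350,250)]):
    for t in("cup","cup_rim","free_post_tip","knob","stand"):
        for d in env.landmark_of(t,p): print(t,np.array(d["centre"]),round(d["confidence"],2))
    k=5;im=cv2.resize(p["pixels"][:,:,::-1],None,fx=k,fy=k,interpolation=cv2.INTER_CUBIC)
    for X in(c,r,[.4955,-.123,.083]): cv2.circle(im,tuple((proj(p,X)[0]*k).astype(int)),5,(0,255,255),1)
    im=im[b[1]*k:b[3]*k,b[0]*k:b[2]*k];ims.append(cv2.resize(im,(400,400)))
cv2.imwrite("pics/"+sys.argv[1],np.hstack(ims))
E
python3 look.py l1.png; python3 go.py -20 .032 .4955 -.123
```

```text
joints [-0.4334 -0.2541 -1.016   0.0297  0.0569 -0.0597]
pred closed [ 0.4932 -0.1225  0.2216] rim [ 0.4925 -0.1224  0.1466]
cup [ 0.5954 -0.1721  0.1072] 0.72
cup [0.3718 0.2655 0.0269] 0.69
cup [ 0.5855 -0.0583  0.1055] 0.59
cup [ 0.4945 -0.1223  0.2184] 0.53
cup_rim [0.4023 0.1975 0.0249] 0.75
cup_rim [ 0.4924 -0.1206  0.1397] 0.61
cup_rim [ 0.5145 -0.2026  0.0908] 0.2
free_post_tip [ 0.4956 -0.1218  0.0845] 0.77
knob [ 0.5146 -0.205   0.09  ] 0.51
stand [ 0.5593 -0.1197 -0.0001] 0.9
stand [ 0.5171 -0.2057  0.088 ] 0.38
cup [ 0.5949 -0.1692  0.1071] 0.73
cup [ 0.5863 -0.062   0.1086] 0.55
cup [ 0.4962 -0.1238  0.0828] 0.37
cup [0.5328 0.2007 0.0041] 0.27
cup_rim [0.4112 0.1993 0.0258] 0.55
free_post_tip [ 0.4937 -0.1251  0.0831] 0.84
knob [ 0.5124 -0.2024  0.0838] 0.45
stand [ 0.5553 -0.1183  0.004 ] 0.86
stand [0.6873 0.1208 0.0012] 0.64
stand [ 0.4445 -0.485   0.0034] 0.34
axis world [ 0. -0. -1.]
[82.6 -2.1 82.9] [ 0.008 -0.036  0.023] tcp [ 0.5096 -0.1281  0.0648]
```

View pics/l1.png

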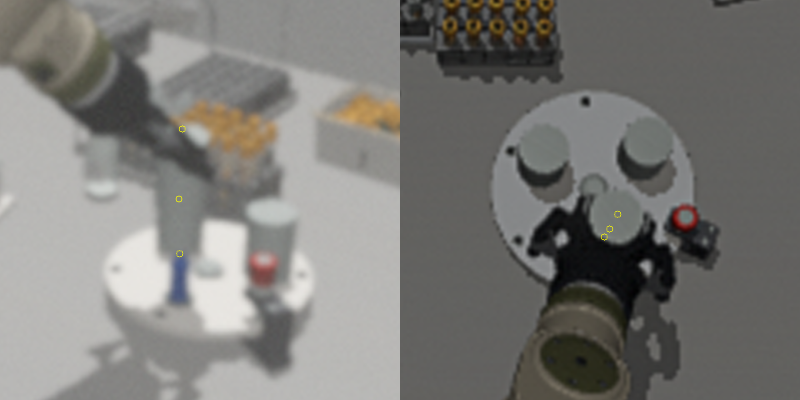

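The cup hangs upright in the grip, with its closed end and rim where I predicted, and the post is right below. Joint 3 is at its limit for this heading, so I'll turn the heading to about -45° before lowering.

```bash
python3 go.py -45 .15 .495 -.123
```

```text
axis world [ 0. -0. -1.]
[ 0.7 -8.8 -2.1] [ 1.777 -0.033  1.789] tcp [ 0.5056 -0.1336  0.1828]
```

Request:
move_arm:
  targets:
    - [[0, -3, -1], [0.6, 0, 0.6], 1]
    - [[0, -6, -2], [1.2, 0, 1.2], 1]
    - [[1, -9, -2], [1.78, -0.03, 1.79], 1]
    - [[1, -9, -2], [1.78, -0.03, 1.79], 1]

```text
clock: 6.82
tcp_pos: [0.5063, -0.1327, 0.1825]
orientation: [0.355, 0.352, 0.854, -0.147]
wrist_force: [-0.7, -0.1, -1.1]
finger_gap: 0.0516
grip_force: 42.5
```

```bash
python3 -c "
from h import *
print(env.get_state()['joint_pos'])"; python3 go.py -45 .15 .495 -.123;python3 go.py -45 .034 .495 -.123
```

```text
[-0.17744632 -0.14804065 -0.91339637  0.1145728  -0.41570827  0.45329622]
axis world [ 0. -0. -1.]
[-0.3 -1.2 -0.2] [ 0.009 -0.005  0.015] tcp [ 0.5056 -0.1336  0.1828]
axis world [ 0. -0. -1.]
[81.9 -1.1 81.6] [ 0.009 -0.005  0.015] tcp [ 0.5056 -0.1336  0.0668]
```

Request:
move_arm:
  targets:
    - [[15, -1, 15], [0, 0, 0], 1]
    - [[30, -1, 30], [0, 0, 0], 1]
    - [[40, -1, 40], [0, 0, 0], 1]
    - [[40, -1, 40], [0, 0, 0], 1]

```text
clock: 7.32
tcp_pos: [0.5031, -0.135, 0.1243]
orientation: [0.353, 0.353, 0.854, -0.148]
wrist_force: [0.6, 0.0, -1.2]
finger_gap: 0.0517
grip_force: 42.5
```

```bash
python3 look.py l2.png | grep -E "joints|pred"; python3 go.py -45 .034 .495 -.123
```

```text
joints [-0.1843 -0.0429 -1.0128 -0.0885 -0.4131  0.45  ]
pred closed [ 0.4927 -0.1245  0.1665] rim [ 0.4924 -0.1244  0.0915]
axis world [ 0. -0. -1.]
[42.3  1.6 41.6] [-0.005  0.    -0.004] tcp [ 0.5056 -0.1336  0.0668]
```

```bash
python3 go.py -65 .1 .495 -.123
```

```text
axis world [ 0.  0. -1.]
[-3.9 -3.5 -5.5] [1.414 0.    1.405] tcp [ 0.5013 -0.1366  0.1328]
```

Request:
move_arm:
  targets:
    - [[-4, -1, -5], [0.5, 0, 0.5], 1]
    - [[-4, -3, -6], [1, 0, 1], 1]
    - [[-4, -4, -6], [1.41, 0, 1.41], 1]
    - [[-4, -4, -6], [1.41, 0, 1.41], 1]

```text
clock: 8.43
tcp_pos: [0.5023, -0.1362, 0.1333]
orientation: [0.325, 0.495, 0.779, -0.206]
wrist_force: [0.1, -0.1, -2.1]
finger_gap: 0.052
grip_force: 42.5
```

```bash
python3 -c "
from h import *
print(env.get_state()['joint_pos'])"; python3 go.py -65 .034 .495 -.123
```

```text
[-0.05723383  0.08059888 -0.79390688  0.24891002 -0.67360683  0.91671184]
axis world [ 0.  0. -1.]
[47.2 -1.1 46.7] [ 0.013 -0.002  0.004] tcp [ 0.5013 -0.1366  0.0668]
```

Request:
move_arm:
  targets:
    - [[11, -1, 11], [0, 0, 0], 1]
    - [[22, -1, 22], [0, 0, 0], 1]
    - [[32, -1, 32], [0, 0, 0], 1]
    - [[40, -1, 40], [0, 0, 0], 1]
    - [[41, -1, 41], [0, 0, 0], 1]

```text
clock: 9.05
tcp_pos: [0.4989, -0.1374, 0.0741]
orientation: [0.324, 0.496, 0.779, -0.206]
wrist_force: [0.0, -0.2, -1.2]
finger_gap: 0.0519
grip_force: 42.5
```

```bash
python3 look.py l3.png | grep -E "joints|pred"; python3 go.py -65 .032 .495 -.123
```

```text
joints [-0.0602  0.1859 -0.8745  0.0642 -0.6731  0.9153]
pred closed [ 0.4926 -0.1239  0.1163] rim [ 0.4925 -0.1239  0.0413]
axis world [ 0.  0. -1.]
[7.5 1.5 7.2] [ 0.004 -0.001 -0.006] tcp [ 0.5013 -0.1366  0.0648]
```

View pics/l3.png

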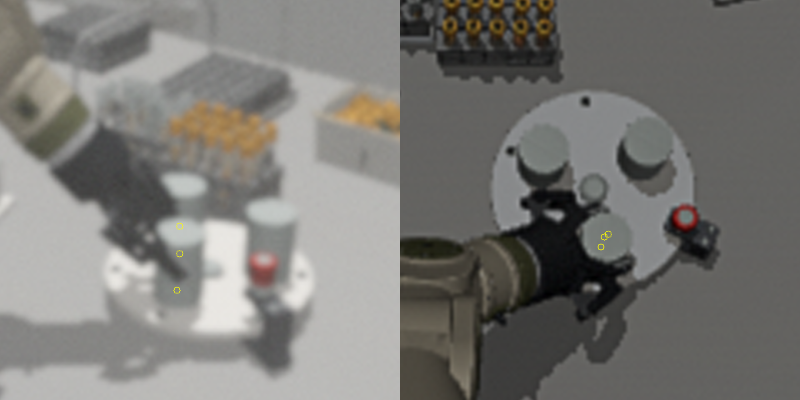

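The cup is around the post, still about 9 mm above the deck, and nothing is touching. I'll lower the last bit slowly.

Request:
move_arm:
  targets:
    - [[2, 0, 2], [0, 0, 0], 1]
    - [[3.5, 0, 3.5], [0, 0, 0], 1]
    - [[5, 0, 5], [0, 0, 0], 1]
    - [[5, 0, 5], [0, 0, 0], 1]

```text
clock: 10.15
tcp_pos: [0.5, -0.1377, 0.0683]
orientation: [0.325, 0.496, 0.778, -0.207]
wrist_force: [-2.0, -0.2, 3.5]
finger_gap: 0.0517
grip_force: 42.6
```

Request:
move_arm:
  targets:
    - [[1, 0, 1], [0, 0, 0], 1]
    - [[1, 0, 1], [0, 0, 0], 1]

```text
clock: 10.4
tcp_pos: [0.5004, -0.1381, 0.0682]
orientation: [0.326, 0.497, 0.777, -0.207]
wrist_force: [-4.5, 1.9, 10.7]
finger_gap: 0.052
grip_force: 43.0
```

Contact with the deck at 11 N. I'll open partway.

Request:
move_arm:
  targets:
    - [[0, 0, 0], [0, 0, 0], -0.3]
    - [[0, 0, 0], [0, 0, 0], -0.45]
    - [[0, 0, 0], [0, 0, 0], -0.45]
    - [[0, 0, 0], [0, 0, 0], -0.45]

```text
clock: 10.9
tcp_pos: [0.4998, -0.1374, 0.0663]
orientation: [0.324, 0.496, 0.779, -0.206]
wrist_force: [-0.3, -0.6, 0.1]
finger_gap: 0.0617
grip_force: 0.0
```

Request:
move_arm:
  targets:
    - [[0, 0, -15], [0, 0, 0], -0.45]
    - [[0, 0, -40], [0, 0, 0], -0.45]
    - [[0, 0, -80], [0, 0, 0], -0.45]
    - [[0, 0, -120], [0, 0, 0], -0.45]
    - [[-40, 0, -150], [0, 0, 0], -0.45]

```text
clock: 11.52
tcp_pos: [0.4649, -0.065, 0.1998]
orientation: [0.323, 0.494, 0.78, -0.207]
wrist_force: [1.1, 0.0, -0.1]
finger_gap: 0.0619
grip_force: 0.0
```

```bash
cat > k.py <<'E'
from h import *
np.set_printoptions(precision=4,suppress=True)
P=[env.read_camera(n) for n in("scene","top")];ims=[]
for p,b in zip(P,[(230,130,350,250),(230,130,350,250)]):
    for t in("cup","knob","free_post_tip","stand"):
        for d in env.landmark_of(t,p):
            if d["confidence"]>.3: print(t,np.array(d["centre"]),round(d["confidence"],2))
    k=5;im=cv2.resize(p["pixels"][:,:,::-1],None,fx=k,fy=k,interpolation=cv2.INTER_CUBIC)
    for X in([.495,-.123,.107],[.515,-.203,.100]): cv2.circle(im,tuple((proj(p,X)[0]*k).astype(int)),5,(0,255,255),1)
    m=cv2.inRange(cv2.cvtColor(p["pixels"],cv2.COLOR_RGB2HSV),(0,120,60),(8,255,255))|cv2.inRange(cv2.cvtColor(p["pixels"],cv2.COLOR_RGB2HSV),(170,120,60),(180,255,255))
    q=proj(p,[.515,-.203,.09])[0];m=np.argwhere(m)[:,::-1];m=m[np.hypot(*(m-q).T)<14]
    print("red px",len(m),m.mean(0),(m.min(0)+m.max(0))/2,"proj",q,"at z.09 ",ray(p,[m.mean(0),(m.min(0)+m.max(0))/2],.09))
    ims.append(cv2.resize(im[b[1]*k:b[3]*k,b[0]*k:b[2]*k],(400,400)))
cv2.imwrite("pics/k.png",np.hstack(ims))
for g in([.515,-.203,.19],[.515,-.203,.093]): rel(-20,0,g)
E
python3 k.py
```

```text
cup [0.3709 0.2686 0.0283] 0.77
cup [ 0.4929 -0.1245  0.1068] 0.66
cup [ 0.5927 -0.1727  0.1087] 0.65
knob [ 0.5178 -0.2027  0.0864] 0.43
free_post_tip [ 0.4936 -0.1207  0.0832] 0.7
stand [ 0.559  -0.1178  0.    ] 0.63k.py:12: RuntimeWarning: Mean of empty slice.
  print("red px",len(m),m.mean(0),(m.min(0)+m.max(0))/2,"proj",q,"at z.09 ",ray(p,[m.mean(0),(m.min(0)+m.max(0))/2],.09))
  ret = um.true_divide(
Traceback (most recent call last):
  File "k.py", line 12, in <module>
    print("red px",len(m),m.mean(0),(m.min(0)+m.max(0))/2,"proj",q,"at z.09 ",ray(p,[m.mean(0),(m.min(0)+m.max(0))/2],.09))
                                     ~~~~~^^^
ValueError: zero-size array to reduction operation minimum which has no identity
```

```bash
python3 -c "
from h import *
b=rel(-25,0,[.516,-.2035,.19])
rel(-25,0,[.516,-.2035,.093],base=b)"
```

```text
[-82.2 -12.4 123.1] [-1.579  4.324 -3.788] tcp [ 0.516  -0.2035  0.171 ]
[ 0.  0. 97.] [0. 0. 0.] tcp [ 0.516  -0.2035  0.074 ]
```

Request:
move_arm:
  targets:
    - [[-25, -2, 5], [-0.25, 0.7, -0.6], -0.45]
    - [[-45, -4, 25], [-0.5, 1.4, -1.2], -0.45]
    - [[-60, -6, 50], [-0.77, 2.1, -1.85], -0.45]
    - [[-70, -8, 75], [-1.03, 2.8, -2.5], -0.45]
    - [[-78, -10, 100], [-1.3, 3.55, -3.1], -0.45]

```text
clock: 12.45
tcp_pos: [0.5102, -0.1858, 0.1843]
orientation: [0.06, 0.273, 0.96, -0.036]
wrist_force: [0.5, 0.3, -0.1]
finger_gap: 0.062
grip_force: 0.0
```

```bash
python3 -c "
from h import *
b=rel(-25,0,[.516,-.2035,.19])"
```

```text
[-12.3 -11.5  15.6] [-0.258  0.761 -0.673] tcp [ 0.516  -0.2035  0.171 ]
```

Request:
move_arm:
  targets:
    - [[-12, -11, 15], [-0.25, 0.76, -0.67], -0.45]
    - [[-12, -11, 15], [-0.25, 0.76, -0.67], -0.45]

```text
clock: 12.7
tcp_pos: [0.5161, -0.2045, 0.1666]
orientation: [-0.003, 0.22, 0.976, -0.001]
wrist_force: [0.3, -0.0, -1.2]
finger_gap: 0.062
grip_force: 0.0
```

```bash
sed -i 's/^rel(.*/rel(-25,0,[.516,-.2035,.093])/' w.py; python3 w.py w2.png knob,cup .516,-.2035,.1,.516,-.2035,.088,.4929,-.1245,.107
```

```text
[ 0.5161 -0.2045  0.1666]
knob [ 0.515  -0.2053  0.0883] 0.55
cup [ 0.5865 -0.0611  0.1063] 0.87
cup [ 0.4963 -0.1231  0.1081] 0.6
[-1.  -1.4 97.4] [-0.023  0.014 -0.021] tcp [ 0.516  -0.2035  0.074 ]
```

View pics/w2.png

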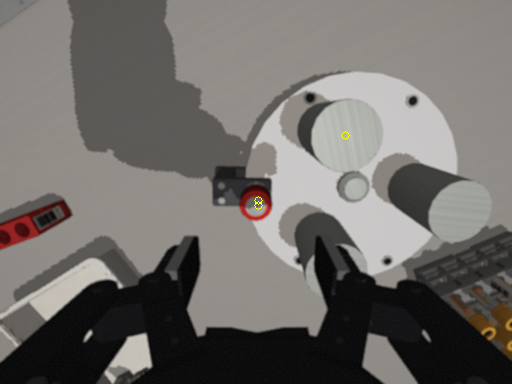

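The new cup is seated at (345,135) px. The knob at (256,204) is within 2 px of the prediction and centred between the fingers. I'll descend and grip it.

Request:
move_arm:
  targets:
    - [[-1, -1, 35], [0, 0, 0], -0.45]
    - [[-1, -1, 65], [0, 0, 0], -0.45]
    - [[-1, -1, 85], [0, 0, 0], -0.45]
    - [[-1, -1, 94], [0, 0, 0], -0.45]
    - [[-1, -1, 94], [0, 0, 0], -0.45]

```text
clock: 13.48
tcp_pos: [0.517, -0.203, 0.0796]
orientation: [0.002, 0.217, 0.976, -0.003]
wrist_force: [-0.9, 0.9, -0.0]
finger_gap: 0.0618
grip_force: 0.0
```

Request:
move_arm:
  targets:
    - [[0, 0, 0], [0, 0, 0], 0.2]
    - [[0, 0, 0], [0, 0, 0], 0.5]
    - [[0, 0, 0], [0, 0, 0], 1]
    - [[0, 0, 0], [0, 0, 0], 1]
    - [[0, 0, 0], [0, 0, 0], 1]
  squeeze: 60

```text
clock: 14.1
tcp_pos: [0.5171, -0.2064, 0.0806]
orientation: [0.002, 0.219, 0.976, -0.005]
wrist_force: [-5.2, -5.6, 7.3]
finger_gap: 0.0238
grip_force: 58.5
```

The gap reads 24 mm for a 26 mm knob, so the grip is high on it and about 3 mm off centre. I'll reopen, centre, go lower and grip again.

Request:
move_arm:
  targets:
    - [[0, 0, 0], [0, 0, 0], 0]
    - [[0, -3, 0], [0, 0, 0], -0.3]
    - [[0, -3.5, 3], [0, 0, 0], -0.3]
    - [[0, -3.5, 6], [0, 0, 0], -0.3]
    - [[0, -3.5, 6], [0, 0, 0], -0.3]

```text
clock: 14.72
tcp_pos: [0.5155, -0.2068, 0.0722]
orientation: [0.001, 0.218, 0.976, -0.002]
wrist_force: [-0.5, -0.4, -0.6]
finger_gap: 0.0553
grip_force: 0.0
```

```bash
python3 w.py w3.png knob .516,-.2065,.1,.516,-.2065,.088;python3 w.py w3.png knob .516,-.2065,.1
```

```text
[ 0.5155 -0.2068  0.0722]
knob [ 0.5148 -0.2062  0.0886] 0.92
[ 1.2  3.2 -1.4] [-0.022  0.024 -0.016] tcp [ 0.516  -0.2035  0.074 ]
[ 0.5158 -0.2069  0.0726]
knob [ 0.5183 -0.2031  0.0875] 0.83
[ 1.4  3.2 -1.2] [-0.023  0.026 -0.016] tcp [ 0.516  -0.2035  0.074 ]
```

View pics/w3.png

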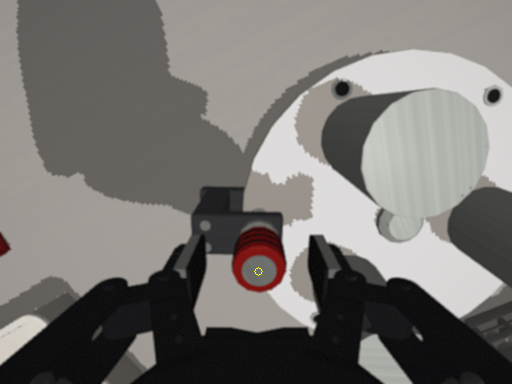

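The ribbed knob is centred between the pads at (259,270) px. Gripping it now.

Request:
move_arm:
  targets:
    - [[0, 0, 0], [0, 0, 0], 0.3]
    - [[0, 0, 0], [0, 0, 0], 1]
    - [[0, 0, 0], [0, 0, 0], 1]
    - [[0, 0, 0], [0, 0, 0], 1]
  squeeze: 70

```text
clock: 15.42
tcp_pos: [0.5164, -0.2062, 0.0733]
orientation: [0.002, 0.217, 0.976, -0.002]
wrist_force: [2.0, 5.2, 4.7]
finger_gap: 0.0243
grip_force: 68.6
```

Request:
move_arm:
  targets:
    - [[0, -0.5, -3], [0, 0, 0], 1]
    - [[0, -0.5, -6], [0, 0, 0], 1]
    - [[0, -0.5, -9], [0, 0, 0], 1]
    - [[0, -0.5, -11], [0, 0, 0], 1]
    - [[0, -0.5, -11], [0, 0, 0], 1]

```text
clock: 16.05
tcp_pos: [0.5163, -0.2062, 0.0826]
orientation: [0.002, 0.217, 0.976, -0.001]
wrist_force: [7.2, 4.6, -7.5]
finger_gap: 0.0239
grip_force: 69.0
```

Request:
move_arm:
  targets:
    - [[0, 0, -2], [0, 0, 0], 1]
    - [[0, 0, -4], [0, 0, 0], 1]
    - [[0, 0, -6], [0, 0, 0], 1]
    - [[0, 0, -6], [0, 0, 0], 1]
    - [[0, 0, -6], [0, 0, 0], 1]

```text
clock: 16.68
tcp_pos: [0.5163, -0.2062, 0.0875]
orientation: [0.002, 0.217, 0.976, -0.001]
wrist_force: [9.1, 3.2, -14.3]
finger_gap: 0.0242
grip_force: 70.2
```

Request:
move_arm:
  targets:
    - [[0, 0, -1], [0, 0, 0], 1]
    - [[0, 0, -1], [0, 0, 0], 1]
    - [[0, 0, -1], [0, 0, 0], 1]
    - [[0, 0, -1], [0, 0, 0], 1]

```text
clock: 17.18
tcp_pos: [0.5162, -0.2061, 0.0875]
orientation: [0.001, 0.217, 0.976, -0.001]
wrist_force: [9.8, 2.0, -21.0]
finger_gap: 0.0238
grip_force: 70.1
```

```bash
python3 w.py w4.png knob .516,-.2065,.114,.4945,-.124,.107; python3 -c "
from h import *
p=env.read_camera('scene')
for t in('knob','cup'):
    for d in env.landmark_of(t,p): print(t,np.round(d['centre'],4),d['confidence'])"
```

```text
[ 0.5162 -0.2061  0.0875]
knob [ 0.5149 -0.2042  0.1015] 0.58
[ 1.4  2.3 13.5] [-0.004  0.017 -0.011] tcp [ 0.516  -0.2035  0.074 ]
knob [ 0.4004  0.4864 -0.0052] 0.56
knob [ 0.5182 -0.2036  0.1008] 0.38
cup [ 0.4934 -0.1217  0.1073] 0.65
cup [ 0.587  -0.0587  0.1095] 0.63
cup [0.3724 0.2666 0.0252] 0.58
cup [ 5.588e-01 -1.181e-01  4.000e-04] 0.33
```

View pics/w4.png

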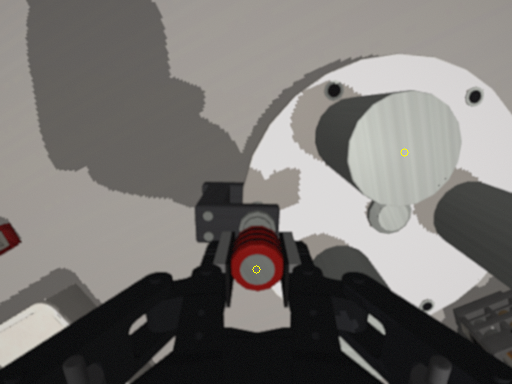

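The knob is held at (257,262) px with the plunger shaft showing. It is about 14 mm up and against its stop, since the force rose without any more travel. The cup is seated with its closed end at 0.107 m. Handing in.

```bash
python3 -c "
from workcell import env
print(env.hand_in())"
```

```text
the job is handed in; nothing more can be done
None
```

The job is handed in at about 17 s: the cup sits mouth down over the free post with its rim on the deck, and the arm is still gripping the red knob with the plunger about 14 mm up against its stop; `hand_in` returned no verdict.

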